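# Put the clamping kit away in the slide-out tray

### The arm

A 6-joint arm with a two-finger parallel gripper is mounted at the origin on the work surface. World frame = base frame: x ahead of the robot, y to its left, z up, the work surface at z = 0. Lengths are in m, angles in degrees, forces in N, time in s.
With the tool pointing down it reaches from about 0.3 to 0.75 m from the base axis. Payload 8.5 kg.
Tool frame: the origin (TCP) lies on the centre line of the jaws, within the pads' length; the fingertips stand 17 mm ahead of it and the grasp point (between the pads) lies 2 mm behind it (env.tcp_to_tips is the distance from the TCP to the fingertips, in m); z points along the fingers, y is the line along which they close (so a half turn about z gives the same grasp; the last joint's range is limited). The gripper opens to 85 mm and grips with 20 to 120 N. Pads are 22 mm wide; open, the fingers measure 114 mm over their backs; the gripper's body (76 mm by 85 mm) begins 54 mm behind the grasp point. The pads swing forward as they close: fully open they stand 13 mm farther back than shut.
Start: joints at [-77.252, 21.807, 74.336, -0, 83.858, -12.336], TCP at [0.233, -0.498, 0.222] pointing down, gripper open.
Joint ranges: [-178.18, 178.18], [-50.72, 133.34], [12.68, 142.11], [-81.47, 261.47], [9.98, 163.14], [-165.26, 165.26]. Speed limits (degrees/s): [136.94, 136.94, 180, 180, 180, 180].

### API

Orientations are given as a 3x3 rotation matrix whose columns are the frame's x, y, z axes.
In Python, from rig import env gives the robot as it stands. The module is installed in compiled form; this text tells all that it offers.
- The arm moves only by the shell command python3 -m pendant 'ROWS' [FORCE]. ROWS is JSON, a list of rows, each a list of 7 numbers: the opening, from 0 (shut) to 1 (fully open), then the shift along the tool's x, y, z in m, then the turn, a rotation vector about the tool's x, y, z in rad. A call has 1 to 5 rows; each row is the pose to reach, as a shift and turn from the pose commanded when the call began, along the tool's axes at that moment; what a row does not reach only later rows make up. A row lasts 1/8 s, in which the tool goes at most 62.5 mm and 10.7 degrees, less where a joint would pass 70% of its speed; a pose out of reach is approached as far as the arm can. A call with a gripper value outside its range is refused whole. The fingers move at their own pace and stop on an object; FORCE is the grip in N (left out, the last holds). Time passes only in rows, so rows that repeat a pose let the fingers close. It gives the time, the measured TCP pose, the force, the opening and the grip force at its end, in the units of the state.
- env.observe(): the state, without advancing time (a new reading comes with each control period).
- env.get_image(name): name is "side" or "top" or "wrist"; returns a dict with "image" (420x560x3 uint8, blue, green, red), "fx", "fy", "cx", "cy" (pixels), "pose" (4x4, takes a point from camera to world coordinates). Camera axes: x right, y up, looking along -z (the intrinsics and any distortion apply to the point x, -y, -z); pixel columns grow to the right and rows downward; lengths in m; the calibration is good to about 2 mm. A picture is of the moment at which its call begins. There is no depth.
- env.close_job(): hands the job in; it is judged then, once.
Trained networks look in the newest picture that a camera, given by its name, has taken for a name from the list of things; names that differ only in an ending like _2 or _b are one class to them, and where a whole thing is asked for, a point or a joint stands for the part that bears it (a point fixed in the world has none). Each returns a list of dicts, best first, with "conf" (0 to 1); they miss things now and then, are a little off and sometimes report something else, mostly with a low value. They report only what shows in the picture. A call takes as long as a camera call. They do not tell look-alikes from the thing itself.
- env.find_in(camera, thing): "bbox" ([centre column, centre row, width, height] in pixels, round what is visible of it).
- env.trace(camera, thing): "mask" (420x560 bool, what is visible of it) and "bbox" ([centre column, centre row, width, height] in pixels, round what is visible of it).
- env.tip_of(camera, thing): "centre" ([column, row] in pixels: a listed point, or the origin of a listed thing).
The state is a dict: "time_s": time; "q": joint angles; "qvel": joint speeds; "joint_efforts": joint torques, N m; "position": TCP position; "tool_rot": TCP orientation; "ft_force": force on the tool from outside, world axes, zero at the start; "wrist_torque": the same for the moment, N m; "grip_width": finger opening in m; "gripper_force": force on a finger pad.
Only numpy, scipy, OpenCV 4.12 (cv2) and the standard library are available. Lean on these libraries where they do the work, as an engineer would, in place of code of your own. Each camera call takes 0.05 s, during which the arm holds its last target. There are 200 camera calls.

### The job

Pull the tray out by its handle until it locks, then put every part of the clamping kit lying on the bench into it, sorted: hexagon nuts in the left bay, slotted straps in the middle bay, step blocks in the right bay (left and right as the robot sees them). With all of them in and the tray still locked out, press the black release pad and send the tray fully home without slamming it. Leave the oil bottle, the grinding wheel and the screwdriver alone.

Things in the scene. Friction and masses are not known exactly. Their poses are not given: they have to be found in the camera images.
- tray (a joint): How far the tray is pulled out of the low grey housing, m: 0 = fully home, about 0.196 to 0.202 = fully out. It slides level, towards the robot, on two telescopic slides (friction about 2 N). Between 0.17 and 0.196 a spring catch rides over a ramp (about 4 N more to pull); past 0.196 it snaps up and the tray can no longer go back until the release is pressed. At most 0.01 m ajar at the start.
- release (a joint): How far the black release pad on the tray front is pressed down, m: 0 = up, 0.012 = bottomed. Spring 3.6 N at rest, 7.2 N when bottomed. With the tray locked out, about 0.008 or more frees the catch; it must stay pressed while the first 20 mm of the way home is made, after which it may be let up. It springs up when let go. It is also drawn down 7 mm by the catch near the end of the pull-out.
- handle (a point): Middle of the dark bow handle on the tray's front panel: a level round bar 10 mm thick and about 100 mm long, along the point's y axis, 45 mm clear (centre to panel face) in front of the panel, 72 mm above the bench. Housing top 98 mm, panel top 94 mm above the bench. The point's x axis points from the robot's side into the housing: the tray opens along -x of this axis and closes along +x. It moves with the tray.
- release_top (a point): Centre of the top of the black release pad, 44 x 44 mm, 70 mm above the bench when up, left of the handle (seen from the robot). It projects from the tray's front panel, whose face stands 22 mm beyond this point (+x) and rises 24 mm above the pad, so that a tool pressing the pad down can also push the tray home against the panel. Axes as those of the handle; moves with the tray and with the pad.
- bay_left (a point): Tray's left bay (as the robot sees it), for the hexagon nuts: the point is at the front end of its floor, just behind the front panel, midway across. The bay runs 160 mm along +x from it (centre 80 mm along) and is 100 mm wide (y). Floor 40 mm above the bench, walls 24 mm above the floor, front panel 54 mm. Axes as the handle's; moves with the tray, clear of the housing when locked out.
- bay_middle (a point): Tray's middle bay (as the robot sees it), for the straps: the point is at the front end of its floor, just behind the front panel, midway across. The bay runs 160 mm along +x from it (centre 80 mm along) and is 100 mm wide (y). Floor 40 mm above the bench, walls 24 mm above the floor, front panel 54 mm. Axes as the handle's; moves with the tray, clear of the housing when locked out.
- bay_right (a point): Tray's right bay (as the robot sees it), for the step blocks: the point is at the front end of its floor, just behind the front panel, midway across. The bay runs 160 mm along +x from it (centre 80 mm along) and is 100 mm wide (y). Floor 40 mm above the bench, walls 24 mm above the floor, front panel 54 mm. Axes as the handle's; moves with the tray, clear of the housing when locked out.
- nut1_c (a point): Heavy steel hexagon nut with a 22 mm through hole, 36 mm across flats, 19 mm high, 0.1 kg, lying flat on the bench at the start. The point is its centre, half-way up; its z axis is the hole's axis and its x axis is normal to one pair of flats. May be absent.
- nut2_c (a point): Heavy steel hexagon nut with a 22 mm through hole, 36 mm across flats, 19 mm high, 0.1 kg, lying flat on the bench at the start. The point is its centre, half-way up; its z axis is the hole's axis and its x axis is normal to one pair of flats. May be absent.
- strap1_c (a point): Dark steel clamping strap: flat bar 76 x 26 x 12 mm (its x, y, z axes) with a 40 x 10 mm slot through it, 0.13 kg, lying flat. The point is its centre, half-way up. May be absent.
- strap2_c (a point): Dark steel clamping strap: flat bar 76 x 26 x 12 mm (its x, y, z axes) with a 40 x 10 mm slot through it, 0.13 kg, lying flat. The point is its centre, half-way up. May be absent.
- block1_c (a point): Steel step block (small staircase of three 20 mm steps, 12, 22 and 32 mm high, rising towards its +x axis), 60 mm long (x), 30 mm wide (y), 32 mm high (z), 0.28 kg, standing on its flat base. The point is the centre of the 60 x 30 mm outline, 16 mm above its base; the centre of mass is about 6 mm towards the tall end. May be absent.
- block2_c (a point): Steel step block (small staircase of three 20 mm steps, 12, 22 and 32 mm high, rising towards its +x axis), 60 mm long (x), 30 mm wide (y), 32 mm high (z), 0.28 kg, standing on its flat base. The point is the centre of the 60 x 30 mm outline, 16 mm above its base; the centre of mass is about 6 mm towards the tall end. May be absent.
- oil_c (a point): Bystander: orange plastic oil bottle, 60 mm across, 120 mm high; the point is half-way up. Leave alone.
- cup_wheel_c (a point): Bystander: brown grinding wheel, 100 mm across, 34 mm high, lying on the bench; the point is half-way up. Leave alone.
- driver_c (a point): Bystander: screwdriver with black handle lying on the bench; the point is at its origin, on its axis. Leave alone.
There are look-alikes about, which are no part of the job. Leave any pink look-alike of the part that bears strap2_c alone.

How it is judged:
By the outcome, as a careful person would: the job done as asked, in the order asked, and still so for the second after the job is handed in, with the robot touching nothing.
Of nut1, strap1, block1, nut2, strap2, block2 only 4 to 6 are there at a start; the rules pass over those that are not, and their reading is None.
At some moment in a run one of nut1, nut2, strap1, strap2, block1, block2 may be knocked a few centimetres aside while the robot is not near it.
Once in a run the grip may slacken for a moment while it holds something.
It also fails if it takes over 210 s, if anything falls off the work surface, if the arm or the gripper's body presses on something with over 40 N, if the wrist force passes 120 N, or if a joint passes its speed limit or range.

## Working session

There is one attempt and no reset: what is moved stays moved. The work goes in short steps, Python scripts to look and compute and a shell command to move; the robot and the scene stay as the last step left them, time stands still between calls to the robot, and variables do not carry over. Pictures are saved under pics/ and viewed, at most 14 in all, crops included, and the job is handed in when it is done.

```bash
mkdir -p pics; ls; cat > h.py <<'E'
from rig import env
import numpy as np, cv2
def ray(im,px):
    P=np.array(im["pose"]); d=np.array([(px[0]-im["cx"])/im["fx"],-(px[1]-im["cy"])/im["fy"],-1.])
    return P[:3,3],P[:3,:3]@d
def at(im,px,z):
    o,d=ray(im,px); return o+d*(z-o[2])/d[2]
def proj(im,p):
    P=np.array(im["pose"]); c=P[:3,:3].T@(np.array(p)-P[:3,3]); return [im["cx"]+im["fx"]*c[0]/-c[2], im["cy"]-im["fy"]*c[1]/-c[2]]
E
python3 - <<'E'
from h import *
np.set_printoptions(precision=3,suppress=True)
for c in ["top","side"]:
    im=env.get_image(c); cv2.imwrite(f"pics/{c}0.png",im["image"]); print(c,im["fx"],im["pose"], [k for k in im])
im=env.get_image("top")
Z=dict(handle=.072,release_top=.07,bay_left=.04,bay_middle=.04,bay_right=.04,nut1_c=.0095,strap1_c=.006,block1_c=.016,oil_c=.06,cup_wheel_c=.017,driver_c=.015)
for n,z in Z.items():
    for r in env.tip_of("top",n)[:5]: print(n,round(r["conf"],2),np.round(r["centre"],0),at(im,r["centre"],z))
s=env.observe(); print(s["time_s"],s["position"],s["tool_rot"],s["ft_force"])
E
```

```text
pics
top 386.5749687968608 [[-0.024  0.991 -0.135  0.398]
 [-1.    -0.022  0.021 -0.038]
 [ 0.017  0.135  0.991  0.967]
 [ 0.     0.     0.     1.   ]] ['image', 'fx', 'fy', 'cx', 'cy', 'pose']
side 441.60375603772223 [[-0.881  0.22  -0.419  0.094]
 [-0.472 -0.453  0.756  0.756]
 [-0.023  0.864  0.503  0.604]
 [ 0.     0.     0.     1.   ]] ['image', 'fx', 'fy', 'cx', 'cy', 'pose']
handle 0.95 [327. 182.] [ 0.597 -0.172  0.072]
release_top 0.82 [278. 175.] [ 0.618 -0.056  0.07 ]
bay_left 0.58 [282. 160.] [ 0.663 -0.069  0.04 ]
bay_middle 0.74 [325. 162.] [ 0.654 -0.174  0.04 ]
bay_right 0.83 [367. 158.] [ 0.663 -0.279  0.04 ]
bay_right 0.42 [ 99. 250.] [0.451 0.371 0.04 ]
nut1_c 0.51 [148. 198.] [0.581 0.269 0.009]
strap1_c 0.73 [199. 202.] [0.567 0.141 0.006]
block1_c 0.58 [ 99. 248.] [0.457 0.383 0.016]
oil_c 0.73 [452. 221.] [ 0.499 -0.47   0.06 ]
cup_wheel_c 0.69 [195. 130.] [0.751 0.151 0.017]
driver_c 0.65 [130. 152.] [0.699 0.314 0.015]
driver_c 0.47 [285. 158.] [ 0.673 -0.076  0.015]
0.7 [ 0.233 -0.498  0.222] [[ 0.906  0.424  0.   ]
 [ 0.424 -0.906 -0.   ]
 [-0.     0.    -1.   ]] [0.345 0.77  0.441]
```

View pics/top0.png

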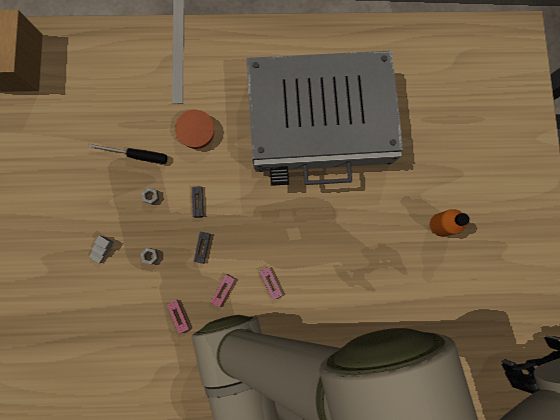

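View pics/side0.png

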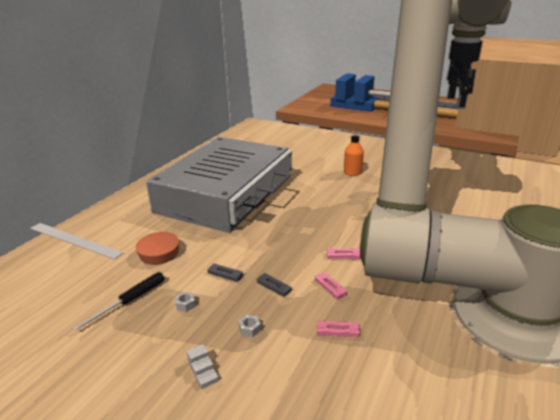

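The top view shows two nuts at (150,197) and (150,257), two dark straps at (198,202) and (203,247), and one block at (101,249). Three pink straps sit at about (178,316), (223,290) and (271,283), the tray handle at (328,182) and the pad at (279,176). The side view shows the same five parts.

```bash
cat >> h.py <<'E'
np.set_printoptions(precision=4,suppress=True)
from scipy.spatial.transform import Rotation as Ro
def go(p,yaw,s=None):
    """tool shift and rotvec to reach TCP p, pointing down, tool-x at yaw deg (nearest half turn is caller's business)"""
    s=s or env.observe(); R=np.array(s["tool_rot"]); c,n=np.cos(np.radians(yaw)),np.sin(np.radians(yaw))
    T=np.array([[c,n,0],[n,-c,0],[0,0,-1.]])
    return R.T@(np.array(p)-s["position"]), Ro.from_matrix(R.T@T).as_rotvec()
def rect(im,mask,z):
    ys,xs=np.nonzero(mask); w=np.array([at(im,(x,y),z)[:2] for x,y in zip(xs,ys)])
    (cx,cy),(a,b),an=cv2.minAreaRect((w*1000).astype(np.float32))
    if a<b: an+=90; a,b=b,a
    return np.array([cx/1000,cy/1000]),round(a,1),round(b,1),round((an+90)%180-90,1)
E
python3 - <<'E'
from h import *
im=env.get_image("top")
A=[at(im,p,.098) for p in [(256,65),(386,58),(261,150),(391,142)]]
for a,b in [(0,1),(2,3)]:
    d=A[a]-A[b]; print("yaw y",np.degrees(np.arctan2(d[1],d[0]))-90)
for a,b in [(2,0),(3,1)]:
    d=A[b]-A[a]; print("yaw x",np.degrees(np.arctan2(d[1],d[0])))
m=env.trace("top","handle")[0]; print("handle",m["conf"],m["bbox"])
for n,z in [("nut1_c",.019),("strap1_c",.012),("block1_c",.016)]:
    for r in env.trace("top",n)[:8]: print(n,round(r["conf"],2),np.round(r["bbox"],0),*rect(im,r["mask"],z))
print(go([.59,-.172,.222],90))
E
```

```text
yaw y 2.444612924366737
yaw y 2.5554256420853108
yaw x 2.215857040480842
yaw x -0.3484073153338371
handle 0.56 [327.6, 170.6, 151.5, 31.8]
nut1_c 0.68 [150. 198.  18.  12.] [0.5839 0.2617] 38.3 37.0 1.0
nut1_c 0.18 [194. 129.  36.  36.] [0.7538 0.1529] 100.6 96.8 -1.0
strap1_c 0.76 [198. 203.  10.  30.] [0.5679 0.146 ] 78.3 27.6 2.6
block1_c 0.86 [104. 249.  22.  25.] [0.4559 0.3805] 60.3 40.9 -31.3
(array([ 0.4614, -0.1441, -0.0003]), array([-0.   , -0.   , -1.133]))
```

```bash
python3 -m pendant '[[0.5,0.468,-0.141,0,0,0,-1.168],[0.5,0.468,-0.141,0,0,0,-1.168],[0.5,0.468,-0.141,0,0,0,-1.168],[0.5,0.468,-0.141,0,0,0,-1.168],[0.5,0.468,-0.141,0,0,0,-1.168]]' 60
python3 -c "
from h import *
print(go([.597,-.172,.2],92))"
```

```text
time_s: 1.58
position: [0.4673, -0.2881, 0.2219]
tool_rot: [[0.188, 0.982, 0.0], [0.982, -0.188, -0.0], [-0.0, 0.0, -1.0]]
ft_force: [0.6, -0.7, 0.0]
grip_width: 0.0427
gripper_force: 0.0
(array([0.1385, 0.1055, 0.0219]), array([ 0.0003,  0.0003, -0.2244]))
```

```bash
python3 -m pendant '[[0.5,0.139,0.106,0.022,0,0,-0.224],[0.5,0.139,0.106,0.022,0,0,-0.224],[0.5,0.139,0.106,0.022,0,0,-0.224],[0.5,0.139,0.106,0.022,0,0,-0.224],[0.5,0.139,0.106,0.022,0,0,-0.224]]'
python3 - <<'E'
from h import *
im=env.get_image("wrist"); cv2.imwrite("pics/w1.png",im["image"]); print(im["pose"])
for n,z in [("handle",.072),("release_top",.07)]:
    for r in env.tip_of("wrist",n)[:2]: print(n,r["conf"],r["centre"],at(im,r["centre"],z))
    for r in env.trace("wrist",n)[:2]: print(n,r["conf"],r["bbox"],*rect(im,r["mask"],z))
im=env.get_image("top");cv2.imwrite("pics/top1.png",im["image"])
for n,z in [("nut1_c",.019),("strap1_c",.012),("block1_c",.016)]:
    for r in env.trace("top",n)[:8]: print(n,round(r["conf"],2),np.round(r["bbox"],0),*rect(im,r["mask"],z))
print(env.observe()["position"])
E
```

```text
time_s: 2.2
position: [0.5967, -0.1741, 0.1996]
tool_rot: [[-0.029, 1.0, -0.0], [1.0, 0.029, -0.0], [-0.0, -0.0, -1.0]]
ft_force: [-0.1, 0.3, 0.9]
grip_width: 0.043
gripper_force: 0.0
[[ 0.9996 -0.0266 -0.0091  0.5939]
 [ 0.0281  0.949   0.314  -0.0942]
 [ 0.0002 -0.3142  0.9494  0.3525]
 [ 0.      0.      0.      1.    ]]
handle 0.76 [284.3, 193.6] [ 0.5992 -0.1757  0.072 ]
handle 0.65 [318.1, 178.4, 79.8, 356.9] [ 0.628  -0.1914] 355.3 69.9 -87.9
release_top 0.64 [307.2, 65.0] [ 0.6152 -0.0613  0.07  ]
release_top 0.72 [320.6, 46.5, 80.7, 93.1] [ 0.6239 -0.048 ] 69.5 62.8 -88.4
release_top 0.33 [317.4, 176.2, 84.4, 351.2] [ 0.6281 -0.1922] 357.9 70.9 -87.6
nut1_c 0.65 [150. 199.  18.  11.] [0.5827 0.2605] 40.6 39.4 1.0
strap1_c 0.87 [200. 201.  12.  32.] [0.5698 0.146 ] 79.1 28.0 2.5
strap1_c 0.23 [101. 250.  22.  20.] [0.4568 0.3828] 57.6 40.3 -29.7
block1_c 0.7 [102. 247.  24.  23.] [0.4565 0.3811] 59.5 40.1 -29.7
block1_c 0.44 [317. 173. 128.  29.] [ 0.6506 -0.1567] 315.1 70.1 -84.2
[ 0.5967 -0.1742  0.1999]
```

View pics/w1.png

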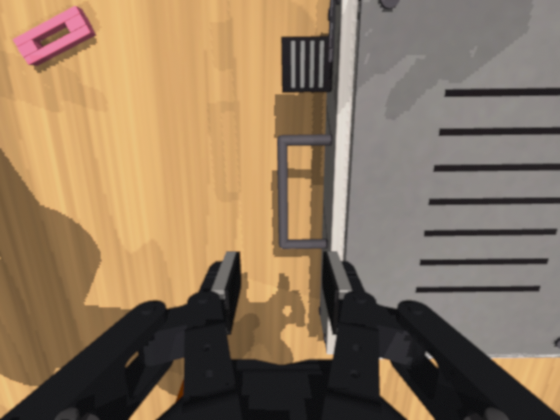

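View pics/top1.png

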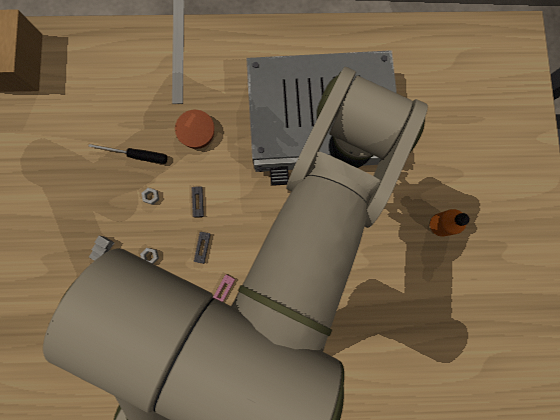

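Wrist view: handle bar along column 284, rows 140–245, square to the fingers. Going down on it and gripping.

```bash
python3 -m pendant '[[0.5,0,0.002,0.03,0,0,0],[0.5,0,0.002,0.06,0,0,0],[0.5,0,0.002,0.09,0,0,0],[0.5,0,0.002,0.128,0,0,0],[0.5,0,0.002,0.128,0,0,0]]' 80
python3 -m pendant '[[0,0,0,0,0,0,0],[0,0,0,0,0,0,0],[0,0,0,0,0,0,0],[0,0,0,0,0,0,0]]' 80
```

```text
time_s: 3.28
position: [0.5976, -0.1733, 0.0695]
tool_rot: [[-0.028, 1.0, -0.005], [1.0, 0.028, 0.003], [0.003, -0.005, -1.0]]
ft_force: [-1.4, 0.5, 1.2]
grip_width: 0.0427
gripper_force: 0.0
time_s: 3.78
position: [0.5991, -0.1739, 0.0722]
tool_rot: [[-0.028, 1.0, 0.001], [1.0, 0.028, -0.0], [-0.0, 0.001, -1.0]]
ft_force: [0.9, 0.2, 0.5]
grip_width: 0.0004
gripper_force: 0.0
```

```bash
python3 - <<'E'
from h import *
im=env.get_image("wrist"); cv2.imwrite("pics/w2.png",im["image"]); s=env.observe(); print(s["gripper_force"],s["grip_width"])
E
```

```text
0.0 -0.0006343784881130742
```

View pics/w2.png

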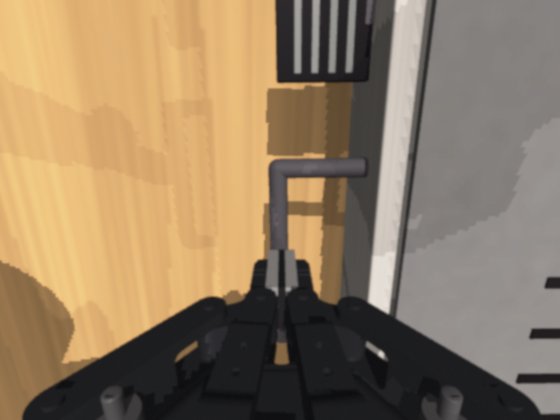

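The shut fingertips (280,270) stand over the bar with nothing between them. I need the bar's true height from the two views.

```bash
python3 - <<'E'
from h import *
im=env.get_image("wrist"); s=env.observe(); print(env.tcp_to_tips,s["position"],s["time_s"],im["pose"],im["fx"],im["fy"],im["cx"],im["cy"])
P1=np.array([[ 0.9996,-0.0266,-0.0091,0.5939],[0.0281,0.949,0.314,-0.0942],[0.0002,-0.3142,0.9494,0.3525],[0,0,0,1]])
i1=dict(im,pose=P1)
for z in [.04,.05,.06,.065,.07,.075,.08]: print(z,at(i1,(284,140),z)[:2],at(im,(279,168),z)[:2])
p=np.array(s["position"]); print(proj(im,p+[0,0,-.017]),proj(im,p))
E
```

```text
0.017 [ 0.599  -0.1738  0.0719] 3.875 [[ 0.9996 -0.0263 -0.0098  0.5961]
 [ 0.028   0.949   0.3141 -0.094 ]
 [ 0.001  -0.3143  0.9493  0.225 ]
 [ 0.      0.      0.      1.    ]] 301.8130669465687 301.8130669465687 281.2422668711956 204.66434771975347
0.04 [ 0.5978 -0.1281] [ 0.5959 -0.1312]
0.05 [ 0.5976 -0.1271] [ 0.5959 -0.1292]
0.06 [ 0.5975 -0.126 ] [ 0.596  -0.1272]
0.065 [ 0.5974 -0.1254] [ 0.596  -0.1262]
0.07 [ 0.5974 -0.1249] [ 0.596  -0.1252]
0.075 [ 0.5973 -0.1243] [ 0.596  -0.1242]
0.08 [ 0.5973 -0.1238] [ 0.596  -0.1232]
[np.float64(281.95766424248967), np.float64(240.94372300003857)] [np.float64(282.0566402473111), np.float64(253.84406812149874)]
```

The bar is at 72 mm as stated, but the tips appear roughly 15 mm shorter than told. Trying again 16 mm deeper.

```bash
python3 -m pendant '[[0.5,0,0,0,0,0,0],[0.5,0,0,0,0,0,0],[0.5,0,0,0.008,0,0,0],[0.5,0,0,0.016,0,0,0],[0.5,0,0,0.016,0,0,0]]' 80
python3 -m pendant '[[0,0,0,0,0,0,0],[0,0,0,0,0,0,0],[0,0,0,0,0,0,0],[0,0,0,0,0,0,0]]' 80
```

```text
time_s: 4.5
position: [0.5985, -0.1736, 0.0547]
tool_rot: [[-0.028, 1.0, -0.002], [1.0, 0.028, 0.001], [0.001, -0.002, -1.0]]
ft_force: [0.4, -1.3, -0.2]
grip_width: 0.0426
gripper_force: 0.0
time_s: 5.0
position: [0.5991, -0.1739, 0.0562]
tool_rot: [[-0.029, 1.0, 0.001], [1.0, 0.029, -0.0], [-0.0, 0.001, -1.0]]
ft_force: [-0.2, 0.1, 3.7]
grip_width: 0.0066
gripper_force: 78.4
```

```bash
python3 -m pendant '[[0.5,0,0,0,0,0,0],[0.5,0,0,0,0,0,0],[0.5,0,0,0.006,0,0,0],[0.5,0,0,0.012,0,0,0],[0.5,0,0,0.012,0,0,0]]' 80
python3 -m pendant '[[0,0,0,0,0,0,0],[0,0,0,0,0,0,0],[0,0,0,0,0,0,0],[0,0,0,0,0,0,0]]' 80
python3 - <<'E'
from h import *
im=env.get_image("wrist"); cv2.imwrite("pics/w3.png",im["image"]); im=env.get_image("side"); cv2.imwrite("pics/s3.png",im["image"][80:300,150:450].repeat(2,0).repeat(2,1))
s=env.observe();print(proj(im,s["position"]))
E
```

```text
time_s: 5.62
position: [0.5986, -0.1737, 0.0429]
tool_rot: [[-0.028, 1.0, -0.001], [1.0, 0.028, 0.001], [0.001, -0.001, -1.0]]
ft_force: [0.6, -0.2, 0.2]
grip_width: 0.0429
gripper_force: 0.0
time_s: 6.12
position: [0.5991, -0.1738, 0.0441]
tool_rot: [[-0.029, 1.0, 0.001], [1.0, 0.029, -0.0], [-0.0, 0.001, -1.0]]
ft_force: [-0.4, 0.0, 2.1]
grip_width: 0.0072
gripper_force: 78.1
[np.float64(279.6255436890703), np.float64(192.6872525736074)]
```

View pics/s3.png

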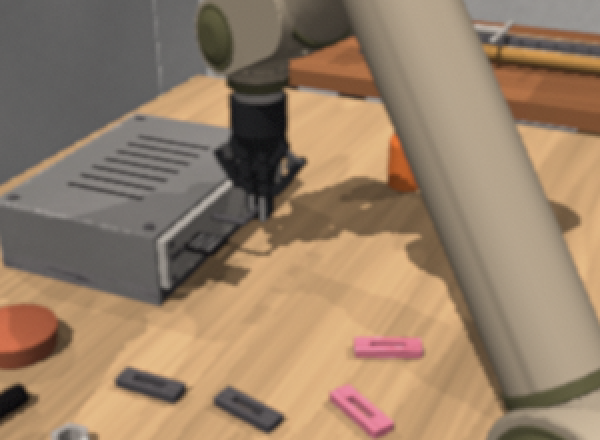

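Bar held with 78 N: the fingertips reach less far than the TCP suggests (the gripper tip at crop (262,215) is above the projected TCP at (259,225)). Pulling.

```bash
python3 -m pendant '[[0,0,-0.02,0,0,0,0],[0,0,-0.04,0,0,0,0],[0,0,-0.06,0,0,0,0],[0,0,-0.08,0,0,0,0],[0,0,-0.1,0,0,0,0]]' 80
python3 -m pendant '[[0,0,-0.02,0,0,0,0],[0,0,-0.04,0,0,0,0],[0,0,-0.06,0,0,0,0],[0,0,-0.075,0,0,0,0],[0,0,-0.085,0,0,0,0]]' 80
python3 -m pendant '[[0,0,-0.004,0,0,0,0],[0,0,-0.008,0,0,0,0],[0,0,-0.012,0,0,0,0],[0,0,-0.016,0,0,0,0],[0,0,-0.016,0,0,0,0]]' 80
```

```text
time_s: 6.85
position: [0.4994, -0.178, 0.0441]
tool_rot: [[-0.029, 1.0, 0.003], [1.0, 0.029, -0.003], [-0.003, 0.003, -1.0]]
ft_force: [3.0, -8.7, -1.6]
grip_width: 0.0068
gripper_force: 79.5
time_s: 7.48
position: [0.4165, -0.1815, 0.0441]
tool_rot: [[-0.027, 1.0, 0.008], [1.0, 0.027, -0.005], [-0.005, 0.007, -1.0]]
ft_force: [21.5, -4.4, -15.1]
grip_width: 0.0073
gripper_force: 78.2
time_s: 8.1
position: [0.3989, -0.1821, 0.0441]
tool_rot: [[-0.029, 1.0, 0.002], [1.0, 0.029, -0.005], [-0.005, 0.002, -1.0]]
ft_force: [-1.3, -12.0, -2.7]
grip_width: 0.0071
gripper_force: 79.8
```

```bash
python3 -m pendant '[[0,0,-0.003,0,0,0,0],[0,0,-0.005,0,0,0,0],[0,0,-0.005,0,0,0,0]]' 80
python3 -m pendant '[[0,0,0.006,0,0,0,0],[0,0,0.01,0,0,0,0],[0,0,0.01,0,0,0,0]]' 80
```

```text
time_s: 8.48
position: [0.3976, -0.1823, 0.0441]
tool_rot: [[-0.027, 1.0, 0.011], [1.0, 0.027, -0.006], [-0.006, 0.011, -1.0]]
ft_force: [23.4, -3.6, -16.3]
grip_width: 0.0079
gripper_force: 60.8
time_s: 8.85
position: [0.4039, -0.1819, 0.0441]
tool_rot: [[-0.029, 1.0, 0.002], [1.0, 0.029, -0.005], [-0.005, 0.002, -1.0]]
ft_force: [-0.9, -12.8, -2.7]
grip_width: 0.0072
gripper_force: 78.2
```

```bash
python3 -m pendant '[[0,0,0.003,0,0,0,0],[0,0,0.005,0,0,0,0],[0,0,0.005,0,0,0,0]]' 80
```

```text
time_s: 9.22
position: [0.4049, -0.1817, 0.044]
tool_rot: [[-0.031, 0.999, -0.007], [1.0, 0.031, -0.004], [-0.004, -0.007, -1.0]]
ft_force: [-25.8, -21.4, 10.9]
grip_width: 0.0073
gripper_force: 79.9
```

It's locked: pushing back is blocked at 26 N. Release, rise, look at the tray, and measure the tip height with a gentle bench touch on the way to the parts.

```bash
python3 -m pendant '[[0,0,-0.004,0,0,0,0],[0.5,0,-0.004,0,0,0,0],[0.5,0,-0.004,0,0,0,0],[0.5,0,-0.004,-0.02,0,0,0],[0.5,0,-0.004,-0.06,0,0,0]]' 80
python3 -m pendant '[[0.5,0,0,-0.06,0,0,0],[0.5,0,0,-0.12,0,0,0],[0.5,0,0,-0.18,0,0,0],[0.5,0,0,-0.2,0,0,0]]'
python3 - <<'E'
from h import *
im=env.get_image("wrist"); cv2.imwrite("pics/w4.png",im["image"])
for n,z in [("handle",.072),("release_top",.07),("bay_left",.04),("bay_middle",.04),("bay_right",.04)]:
    for r in env.tip_of("wrist",n)[:2]: print(n,r["conf"],r["centre"],at(im,r["centre"],z))
s=env.observe(); print(s["position"],go([.47,.06,.15],91.7))
im=env.get_image("top")
for n,z in [("handle",.072),("release_top",.07),("bay_left",.04),("bay_middle",.04),("bay_right",.04)]:
    for r in env.tip_of("top",n)[:2]: print(n,r["conf"],r["centre"],at(im,r["centre"],z))
E
```

```text
time_s: 9.85
position: [0.4035, -0.1785, 0.1035]
tool_rot: [[-0.029, 1.0, -0.003], [1.0, 0.029, 0.003], [0.003, -0.003, -1.0]]
ft_force: [1.2, -0.1, 0.7]
grip_width: 0.043
gripper_force: 0.0
time_s: 10.35
position: [0.4046, -0.1793, 0.3072]
tool_rot: [[-0.029, 1.0, 0.005], [1.0, 0.029, -0.003], [-0.004, 0.005, -1.0]]
ft_force: [-0.4, 0.3, -1.1]
grip_width: 0.0426
gripper_force: 0.0
handle 0.83 [282.5, 172.4] [ 0.407  -0.1841  0.072 ]
release_top 0.84 [299.4, 78.5] [ 0.4238 -0.0698  0.07  ]
bay_left 0.75 [322.6, 87.3] [ 0.4562 -0.0772  0.04  ]
bay_middle 0.82 [324.4, 172.9] [ 0.4669 -0.1902  0.04  ]
bay_middle 0.72 [317.2, 234.3] [ 0.463  -0.2853  0.04  ]
bay_right 0.58 [321.9, 233.6] [ 0.4701 -0.2839  0.04  ]
[ 0.4037 -0.1789  0.3022] (array([0.2366, 0.0735, 0.1526]), array([-0.0022, -0.002 , -0.001 ]))
release_top 0.95 [284.4, 256.7] [ 0.4237 -0.0669  0.07  ]
bay_left 0.97 [286.8, 237.8] [ 0.4695 -0.0749  0.04  ]
bay_middle 0.91 [330.8, 237.1] [ 0.4688 -0.1808  0.04  ]
```

View pics/w4.png

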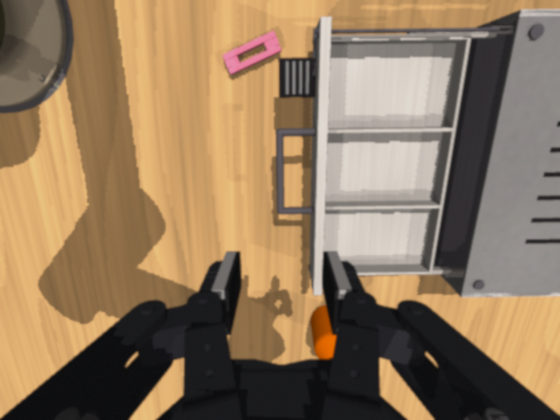

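Wrist view: tray out, three bays with fronts at column ~325 (rows 85, 168, 240), pad at (298,78), and a pink strap at (252,52), close to the pad's left.

```bash
python3 -m pendant '[[0,0.219,0.09,0.15,0,0,0],[0,0.219,0.09,0.15,0,0,0],[0,0.219,0.09,0.15,0,0,0],[0,0.219,0.09,0.15,0,0,0],[0,0.219,0.09,0.15,0,0,0]]' 60
python3 -m pendant '[[0,0.0,0.0,0.05,0,0,0],[0,0,0,0.08,0,0,0],[0,0,0,0.09,0,0,0],[0,0,0,0.1,0,0,0],[0,0,0,0.11,0,0,0]]'
python3 -m pendant '[[0,0,0,0.005,0,0,0],[0,0,0,0.01,0,0,0],[0,0,0,0.015,0,0,0]]'
```

```text
time_s: 11.58
position: [0.4875, 0.0445, 0.1519]
tool_rot: [[-0.031, 1.0, -0.002], [1.0, 0.031, 0.001], [0.001, -0.002, -1.0]]
ft_force: [-0.4, -0.1, -0.3]
grip_width: 0.0
gripper_force: 0.0
time_s: 12.2
position: [0.4883, 0.042, 0.044]
tool_rot: [[-0.028, 1.0, 0.002], [1.0, 0.028, -0.0], [-0.0, 0.002, -1.0]]
ft_force: [0.6, -0.4, 0.1]
grip_width: 0.0002
gripper_force: 0.0
time_s: 12.58
position: [0.4879, 0.0421, 0.0287]
tool_rot: [[-0.029, 1.0, 0.001], [1.0, 0.029, -0.0], [-0.0, 0.001, -1.0]]
ft_force: [-0.1, 0.6, -0.1]
grip_width: 0.0002
gripper_force: 0.0
```

```bash
python3 -m pendant '[[0,0,0,0.004,0,0,0],[0,0,0,0.006,0,0,0],[0,0,0,0.008,0,0,0],[0,0,0,0.01,0,0,0]]'
python3 -m pendant '[[0,0,0,0.002,0,0,0],[0,0,0,0.004,0,0,0]]'
```

```text
time_s: 13.08
position: [0.4878, 0.0421, 0.0187]
tool_rot: [[-0.028, 1.0, 0.0], [1.0, 0.028, -0.0], [-0.0, 0.0, -1.0]]
ft_force: [0.3, -0.2, -0.1]
grip_width: 0.0003
gripper_force: 0.0
time_s: 13.32
position: [0.4877, 0.0421, 0.0146]
tool_rot: [[-0.029, 1.0, 0.0], [1.0, 0.029, -0.0], [-0.0, 0.0, -1.0]]
ft_force: [0.5, -0.1, 0.7]
grip_width: 0.0001
gripper_force: 0.0
```

```bash
python3 -m pendant '[[0,0,0,0.001,0,0,0],[0,0,0,0.002,0,0,0],[0,0,0,0.003,0,0,0]]'|grep -E "posi|ft"
python3 -m pendant '[[0,0,0,0.001,0,0,0],[0,0,0,0.002,0,0,0],[0,0,0,0.003,0,0,0]]'|grep -E "posi|ft"
python3 -m pendant '[[0,0,0,0.001,0,0,0],[0,0,0,0.002,0,0,0],[0,0,0,0.003,0,0,0]]'|grep -E "posi|ft"
python3 -m pendant '[[0,0,0,0.001,0,0,0],[0,0,0,0.002,0,0,0],[0,0,0,0.003,0,0,0]]'|grep -E "posi|ft"
```

```text
position: [0.4877, 0.0421, 0.0117]
ft_force: [0.3, -0.2, -0.1]
position: [0.4877, 0.0421, 0.0087]
ft_force: [-0.2, 0.1, -0.2]
position: [0.4878, 0.0421, 0.0057]
ft_force: [-0.2, 0.4, -0.6]
position: [0.4877, 0.0421, 0.0026]
ft_force: [0.2, 0.4, -0.1]
```

```bash
for i in 1; do python3 -m pendant '[[0,0,0,0.002,0,0,0],[0,0,0,0.004,0,0,0],[0,0,0,0.006,0,0,0]]'|grep -E "posi|ft"; done
python3 -m pendant '[[0,0,0,0.002,0,0,0],[0,0,0,0.004,0,0,0],[0,0,0,0.005,0,0,0]]'|grep -E "posi|ft"
python3 -m pendant '[[0,0,0,0.001,0,0,0],[0,0,0,0.002,0,0,0],[0,0,0,0.003,0,0,0]]'|grep -E "posi|ft"
```

```text
position: [0.4877, 0.0421, -0.0034]
ft_force: [-0.8, 0.1, 0.3]
position: [0.4877, 0.0421, -0.0084]
ft_force: [-0.2, -0.4, -0.0]
position: [0.4879, 0.0421, -0.0097]
ft_force: [-6.9, -0.1, 32.6]
```

The bench is touched at TCP z = −0.009, so the real tips are 9 mm *above* the reported TCP (a 26 mm discrepancy from the stated value). I'll use that from here. Rising to look at the parts.

```bash
python3 -m pendant '[[0,0,0,-0.02,0,0,0],[0.6,0.03,0,-0.08,0,0,0],[0.6,0.06,0.02,-0.14,0,0,0],[0.6,0.09,0.03,-0.2,0,0,0],[0.6,0.1,0.03,-0.26,0,0,0]]'
python3 -m pendant '[[0.6,0,0,0,0,0,0],[0.6,0,0,0,0,0,0]]'|grep pos
python3 - <<'E'
from h import *
im=env.get_image("wrist"); cv2.imwrite("pics/w5.png",im["image"])
for n,z in [("nut1_c",.0095),("strap1_c",.006),("block1_c",.016)]:
    for r in env.tip_of("wrist",n)[:6]: print(n,round(r["conf"],2),np.round(r["centre"],0),at(im,r["centre"],z))
    for r in env.trace("wrist",n)[:6]: print(n,round(r["conf"],2),np.round(r["bbox"],0),*rect(im,r["mask"],z+.004))
E
```

```text
time_s: 16.58
position: [0.5141, 0.1408, 0.2361]
tool_rot: [[-0.03, 1.0, -0.001], [1.0, 0.03, 0.0], [0.0, -0.001, -1.0]]
ft_force: [0.5, 0.2, -1.2]
grip_width: 0.0514
gripper_force: 0.0
position: [0.5139, 0.1395, 0.2337]
nut1_c 0.74 [343.  67.] [0.5808 0.262  0.0095]
nut1_c 0.95 [347.  66.  39.  37.] [0.583 0.262] 43.4 37.4 13.1
nut1_c 0.62 [283. 307. 107.   7.] [ 0.5199 -0.0586] 152.6 10.4 1.6
strap1_c 0.75 [326. 168.] [0.5699 0.1444 0.006 ]
strap1_c 0.7 [324. 172.  62.  22.] [0.5665 0.1452] 77.3 27.7 2.8
strap1_c 0.66 [214.  64.  42.  40.] [0.4333 0.2615] 44.1 37.5 -43.3
strap1_c 0.16 [304. 327. 162.  79.] [ 0.5476 -0.1096] 240.3 146.7 -3.2
block1_c 0.41 [233. 174.] [0.4528 0.1351 0.016 ]
```

View pics/w5.png

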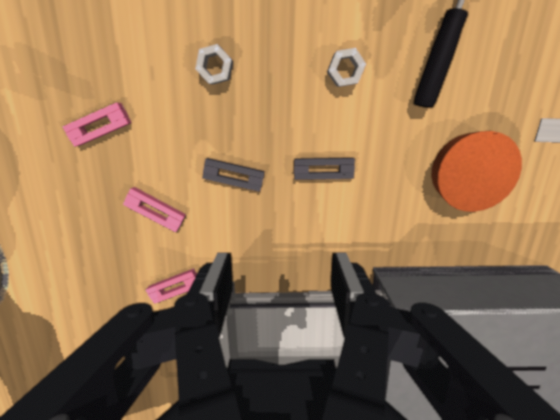

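Wrist view: straps at (324,169) and (233,175), nuts at (346,67) and (214,64), three pink straps on the left, wheel at (477,172) and driver at (440,60). Block out of view to the upper left.

```bash
python3 - <<'E'
from h import *
im=env.get_image("wrist"); g=im["image"].max(2)
for n,(x0,x1,y0,y1) in dict(A=(285,365,145,190),B=(195,273,148,200)).items():
    m=np.zeros(g.shape,bool); m[y0:y1,x0:x1]=g[y0:y1,x0:x1]<90
    m=cv2.morphologyEx(m.astype(np.uint8),cv2.MORPH_OPEN,np.ones((3,3))); print(n,*rect(im,m>0,.012))
print(go([.567,.145,.10],2.8))
E
python3 -m pendant '[[0.6,0.003,0.053,0.1,0,0,-1.552],[0.6,0.003,0.053,0.1,0,0,-1.552],[0.6,0.003,0.053,0.1,0,0,-1.552],[0.6,0.003,0.053,0.1,0,0,-1.552],[0.6,0.003,0.053,0.1,0,0,-1.552]]'|grep pos
python3 -c "
from h import *
print(go([.567,.145,.05],2.8))"
```

```text
A [0.5658 0.146 ] 70.5 23.9 3.7
B [0.453 0.135] 71.1 24.0 -11.4
(array([0.0041, 0.0529, 0.134 ]), array([-0.0006,  0.0006,  1.5501]))
position: [0.5673, 0.144, 0.1341]
(array([0.0008, 0.0006, 0.0841]), array([-0.0007,  0.0002,  2.494 ]))
```

```bash
python3 -m pendant '[[0.6,0.001,0.001,0.05,0,0,-0.64],[0.6,0.001,0.001,0.084,0,0,-0.64],[0.6,0.001,0.001,0.084,0,0,-0.64],[0.6,0.001,0.001,0.084,0,0,-0.64],[0.6,0.001,0.001,0.084,0,0,-0.64]]'|grep pos
python3 - <<'E'
from h import *
im=env.get_image("wrist"); cv2.imwrite("pics/w6.png",im["image"])
for r in env.trace("wrist","strap1_c")[:3]: print(round(r["conf"],2),np.round(r["bbox"],0),*rect(im,r["mask"],.012))
print(env.observe()["position"],go([.5665,.1455,-.008],183))
E
```

```text
position: [0.5671, 0.1454, 0.0502]
0.78 [282. 226.  41. 108.] [0.5658 0.1444] 77.3 25.9 3.0
0.15 [ 19. 310.  35. 192.] [ 0.6495 -0.0535] 180.8 27.5 -14.4
[0.5671 0.1455 0.0504] (array([0.0006, 0.0001, 0.0584]), array([ 0.    ,  0.    , -0.0189]))
```

View pics/w6.png

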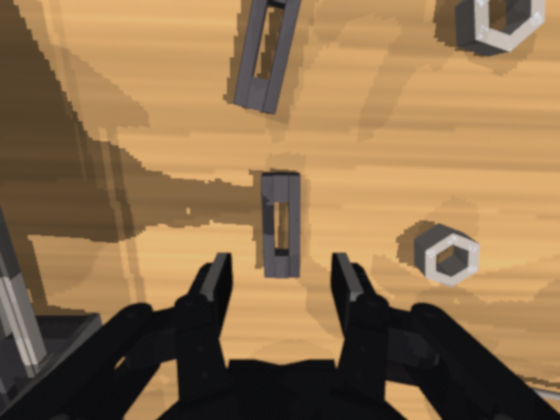

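Strap centred between the fingers at column 282. Down, grip, lift.

```bash
python3 -m pendant '[[0.6,0,-0.001,0.02,0,0,-0.02],[0.6,0,-0.001,0.04,0,0,-0.02],[0.6,0,-0.001,0.058,0,0,-0.02],[0.6,0,-0.001,0.058,0,0,-0.02]]'|grep -E "pos|ft"
python3 -m pendant '[[0,0,0,0,0,0,0],[0,0,0,0,0,0,0],[0,0,0,0,0,0,0],[0,0,0,0,0,0,0]]' 70
python3 -m pendant '[[0,0,0,-0.03,0,0,0],[0,0,0,-0.08,0,0,0],[0,0,0,-0.13,0,0,0],[0,0,0,-0.16,0,0,0],[0,0,0,-0.16,0,0,0]]'
python3 -c "
from h import *
print(go([.572,-.181,.15],272),go([.572,-.181,.15],92))"
```

```text
position: [0.5664, 0.1444, -0.0085]
ft_force: [0.2, 0.1, -0.1]
time_s: 19.58
position: [0.5677, 0.1445, -0.0063]
tool_rot: [[-0.998, -0.055, 0.002], [-0.055, 0.998, 0.0], [-0.002, -0.0, -1.0]]
ft_force: [-0.4, -0.6, 5.5]
grip_width: 0.0238
gripper_force: 69.4
time_s: 20.2
position: [0.5679, 0.1446, 0.1547]
tool_rot: [[-0.998, -0.055, 0.005], [-0.055, 0.998, 0.0], [-0.005, 0.0, -1.0]]
ft_force: [-0.5, 0.1, -1.6]
grip_width: 0.0235
gripper_force: 69.0
(array([ 0.0139, -0.3253,  0.0047]), array([-0.0039,  0.004 , -1.5506])) (array([ 0.0139, -0.3253,  0.0047]), array([0.004 , 0.0039, 1.591 ]))
```

```bash
python3 -m pendant '[[0,0.014,-0.065,0.005,0,0,0.18],[0,0.014,-0.13,0.005,0,0,0.36],[0,0.014,-0.19,0.005,0,0,0.54],[0,0.014,-0.25,0.005,0,0,0.72],[0,0.014,-0.29,0.005,0,0,0.9]]'|grep -E "pos|grip"
python3 -c "
from h import *
print(go([.572,-.181,.12],92))"
```

```text
position: [0.5683, -0.1484, 0.1456]
grip_width: 0.0239
gripper_force: 69.1
(array([-0.027 , -0.0186,  0.0256]), array([-0.0018, -0.0018,  0.6831]))
```

```bash
python3 -m pendant '[[0,-0.027,-0.019,0,0,0,0.18],[0,-0.027,-0.019,0,0,0,0.36],[0,-0.027,-0.019,0,0,0,0.54],[0,-0.027,-0.019,0,0,0,0.69],[0,-0.027,-0.019,0,0,0,0.69]]'|grep -E "pos|grip"
python3 - <<'E'
from h import *
im=env.get_image("wrist"); cv2.imwrite("pics/w7.png",im["image"])
print(go([.572,-.181,.037],92))
E
```

```text
position: [0.5723, -0.1784, 0.1459]
grip_width: 0.0238
gripper_force: 69.1
(array([-0.0027, -0.0003,  0.1092]), array([-0.0018, -0.0011,  0.0041]))
```

View pics/w7.png

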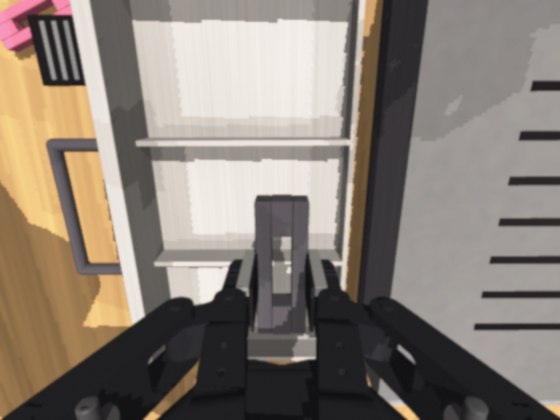

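The strap is held over the middle bay: upper divider at row 142, lower at row 258, back wall at column 345, panel top at columns 85–125.

```bash
python3 - <<'E'
from h import *
im=env.get_image("wrist")
for p,z in [((250,142),.064),((250,258),.064),((345,200),.064),((115,200),.094),((105,200),.094)]: print(p,at(im,p,z))
E
```

```text
(250, 142) [ 0.5458 -0.1265  0.064 ]
(250, 258) [ 0.5464 -0.2262  0.064 ]
(345, 200) [ 0.6235 -0.1702  0.064 ]
(115, 200) [ 0.4528 -0.1675  0.094 ]
(105, 200) [ 0.4457 -0.1677  0.094 ]
```

```bash
python3 -m pendant '[[0,0.002,0,0.05,0,0,0],[0,0.002,0,0.09,0,0,0],[0,0.002,0,0.1,0,0,0],[0,0.002,0,0.109,0,0,0],[0,0.002,0,0.109,0,0,0]]'|grep -E "pos|grip|ft"
python3 -m pendant '[[0.5,0,0,0,0,0,0],[0.5,0,0,0,0,0,0],[0.5,0,0,0,0,0,0],[0.5,0,0,-0.05,0,0,0],[0.5,0,0,-0.11,0,0,0]]'|grep -E "pos|grip|ft"
python3 -m pendant '[[0.6,0.06,-0.02,-0.03,0,0,0],[0.6,0.12,-0.04,-0.03,0,0,0],[0.6,0.18,-0.06,-0.03,0,0,0],[0.6,0.24,-0.08,-0.03,0,0,0],[0.6,0.3,-0.11,-0.03,0,0,0]]'|grep pos
python3 - <<'E'
from h import *
im=env.get_image("wrist")
for n,z in [("strap1_c",.012),("nut1_c",.019),("block1_c",.02)]:
  for r in env.trace("wrist",n)[:4]: print(n,round(r["conf"],2),np.round(r["bbox"],0),*rect(im,r["mask"],z))
print(go([.453,.136,.05],-11.4+180),go([.453,.136,.05],-11.4))
E
```

```text
position: [0.5731, -0.1769, 0.0391]
ft_force: [-0.5, -0.3, -1.4]
grip_width: 0.0235
gripper_force: 69.1
position: [0.5722, -0.1764, 0.1491]
ft_force: [0.4, -0.2, 0.0]
grip_width: 0.043
gripper_force: 0.0
position: [0.4575, 0.1089, 0.1787]
strap1_c 0.46 [535. 156.  50.  90.] [0.7277 0.1367] 102.6 50.6 -71.8
nut1_c 0.56 [423.  28.  55.  53.] [0.5801 0.2603] 46.4 37.1 12.1
(array([ 0.0284, -0.0043,  0.1289]), array([ 0.0007,  0.001 , -1.3336])) (array([ 0.0284, -0.0043,  0.1289]), array([ 0.0011, -0.0008,  1.808 ]))
```

```bash
python3 -m pendant '[[0.6,0.028,-0.004,0.06,0,0,-0.18],[0.6,0.028,-0.004,0.12,0,0,-0.36],[0.6,0.028,-0.004,0.12,0,0,-0.54],[0.6,0.028,-0.004,0.12,0,0,-0.72],[0.6,0.028,-0.004,0.12,0,0,-0.9]]'|grep pos
python3 -m pendant '[[0.6,0,0,0,0,0,-0.18],[0.6,0,0,0,0,0,-0.36],[0.6,0,0,0,0,0,-0.44],[0.6,0,0,0,0,0,-0.44]]'|grep pos
python3 - <<'E'
from h import *
im=env.get_image("wrist"); cv2.imwrite("pics/w8.png",im["image"])
for n,z in [("strap1_c",.012)]:
  for r in env.trace("wrist",n)[:4]: print(n,round(r["conf"],2),np.round(r["bbox"],0),*rect(im,r["mask"],z))
print(env.observe()["position"],go([.453,.135,-.006],-11.4+180))
E
```

```text
position: [0.4544, 0.1336, 0.0582]
position: [0.4542, 0.1339, 0.0583]
[0.4539 0.1342 0.0583] (array([0.001 , 0.0006, 0.0643]), array([-0.    ,  0.0002,  0.0011]))
```

View pics/w8.png

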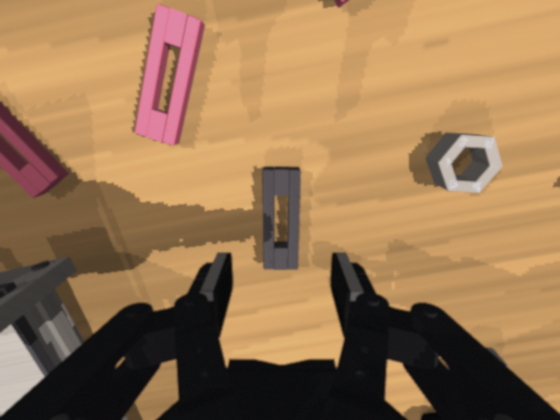

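Second strap centred at (281,218), aligned.

```bash
python3 -m pendant '[[0.6,0.001,0,0.02,0,0,0],[0.6,0.001,0,0.04,0,0,0],[0.6,0.001,0,0.064,0,0,0],[0.6,0.001,0,0.064,0,0,0]]'|grep -E "pos|ft"
python3 -m pendant '[[0,0,0,0,0,0,0],[0,0,0,0,0,0,0],[0,0,0,0,0,0,0],[0,0,0,0,0,0,0]]' 70|grep -vE "rot|time"
python3 -m pendant '[[0,0,0,-0.03,0,0,0],[0,0,0,-0.08,0,0,0],[0,0,0,-0.13,0,0,0],[0,0,0,-0.155,0,0,0],[0,0,0,-0.155,0,0,0]]'|grep -E "pos|grip"
python3 -c "
from h import *
print(go([.512,-.178,.15],92))"
```

```text
position: [0.4518, 0.1349, -0.0066]
ft_force: [0.2, -0.2, 0.1]
position: [0.453, 0.1351, -0.0044]
ft_force: [0.1, -1.2, 6.9]
grip_width: 0.0238
gripper_force: 69.1
position: [0.453, 0.1353, 0.1513]
grip_width: 0.0238
gripper_force: 69.3
(array([-0.1185, -0.2959,  0.0015]), array([0.004 , 0.0031, 1.341 ]))
```

```bash
python3 -m pendant '[[0,-0.025,-0.06,0,0,0,0.18],[0,-0.05,-0.12,0,0,0,0.36],[0,-0.075,-0.18,0,0,0,0.54],[0,-0.1,-0.24,0,0,0,0.72],[0,-0.118,-0.296,0,0,0,0.9]]'|grep -E "pos|grip"
python3 -m pendant '[[0,0,0,0,0,0,0.18],[0,0,0,0,0,0,0.36],[0,0,0,0,0,0,0.44],[0,0,0,0,0,0,0.44]]'|grep -E "pos|grip_w|rot"
python3 -c "
from h import *
print(go([.512,-.178,.039],92))"
```

```text
position: [0.5097, -0.1736, 0.148]
grip_width: 0.0236
gripper_force: 69.3
position: [0.5095, -0.1716, 0.1482]
tool_rot: [[-0.037, 0.999, -0.002], [0.999, 0.037, 0.001], [0.001, -0.002, -1.0]]
grip_width: 0.0237
(array([-0.0067,  0.0025,  0.1091]), array([-0.0019, -0.0013,  0.0017]))
```

```bash
python3 -m pendant '[[0,-0.006,0.002,0.05,0,0,0],[0,-0.006,0.002,0.09,0,0,0],[0,-0.006,0.002,0.1,0,0,0],[0,-0.006,0.002,0.109,0,0,0],[0,-0.006,0.002,0.109,0,0,0]]'|grep -E "pos|grip|ft"
python3 -m pendant '[[0.45,0,0,0,0,0,0],[0.45,0,0,0,0,0,0],[0.45,0,0,0,0,0,0],[0.45,0,0,-0.05,0,0,0],[0.45,0,0,-0.11,0,0,0]]'|grep -E "pos|grip|ft"
python3 -m pendant '[[0.7,0.06,-0.0,-0.03,0,0,0],[0.7,0.12,-0.01,-0.03,0,0,0],[0.7,0.18,-0.02,-0.03,0,0,0],[0.7,0.24,-0.02,-0.03,0,0,0],[0.7,0.3,-0.02,-0.03,0,0,0]]'|grep pos
python3 - <<'E'
from h import *
im=env.get_image("wrist"); cv2.imwrite("pics/w9.png",im["image"])
for n,z in [("nut1_c",.019),("block1_c",.02),("strap1_c",.012)]:
  for r in env.trace("wrist",n)[:4]: print(n,round(r["conf"],2),np.round(r["bbox"],0),*rect(im,r["mask"],z))
im=env.get_image("top"); cv2.imwrite("pics/top9.png",im["image"])
for n,z in [("block1_c",.016),("strap1_c",.052)]:
    for r in env.trace("top",n)[:8]: print(n,round(r["conf"],2),np.round(r["bbox"],0),*rect(im,r["mask"],z))
print(env.observe()["position"])
E
```

```text
position: [0.5125, -0.1779, 0.0409]
ft_force: [0.0, -0.3, -0.7]
grip_width: 0.0239
gripper_force: 69.3
position: [0.5117, -0.1775, 0.1513]
ft_force: [0.1, -0.7, -0.6]
grip_width: 0.0387
gripper_force: 0.0
position: [0.4811, 0.1232, 0.1809]
nut1_c 0.59 [438.  29.  55.  50.] [0.6179 0.2729] 46.6 37.1 12.1
strap1_c 0.16 [440.  30.  55.  48.] [0.6219 0.2747] 49.5 38.5 12.1
strap1_c 0.84 [329. 195.  28.  10.] [ 0.5738 -0.1742] 77.3 27.7 -88.1
strap1_c 0.74 [333. 207. 153. 119.] [ 0.5335 -0.1841] 361.1 267.3 -88.4
[0.4817 0.1202 0.1805]
```

View pics/top9.png

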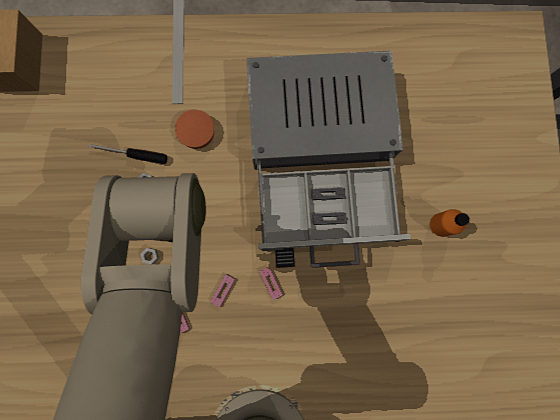

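View pics/w9.png

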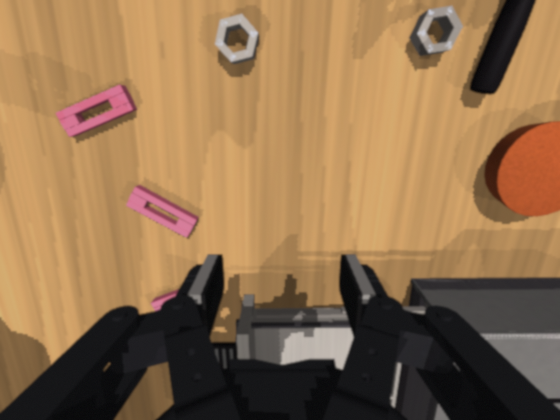

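The top view shows both straps in the middle bay at (328,193) and (328,217). The wrist view shows one nut was knocked to (438,31), near the driver; the other is at (237,40). I'll grip the knocked nut with the fingers closing roughly along y, clear of the driver.

```bash
python3 -c "
from h import *
print(go([.616,.273,.07],12.1))"
python3 -m pendant '[[0.6,0.05,0.045,0.02,0,0,0.18],[0.6,0.1,0.09,0.04,0,0,0.36],[0.6,0.15,0.135,0.06,0,0,0.54],[0.6,0.15,0.139,0.08,0,0,0.72],[0.6,0.15,0.139,0.1,0,0,0.9]]'|grep pos
python3 -m pendant '[[0.6,0,0,0,0,0,0.18],[0.6,0,0,0,0,0,0.36],[0.6,0,0,0,0,0,0.49],[0.6,0,0,0,0,0,0.49]]'|grep pos
python3 - <<'E'
from h import *
im=env.get_image("wrist"); cv2.imwrite("pics/w10.png",im["image"])
for r in env.trace("wrist","nut1_c")[:4]: print(round(r["conf"],2),np.round(r["bbox"],0),*rect(im,r["mask"],.019))
for r in env.tip_of("wrist","nut1_c")[:4]: print(round(r["conf"],2),at(im,r["centre"],.0095))
print(env.observe()["position"],go([.617,.273,-.005],12.1))
E
```

```text
(array([0.1481, 0.1395, 0.1104]), array([0.0002, 0.0001, 1.3939]))
position: [0.6161, 0.2757, 0.0783]
position: [0.6156, 0.2747, 0.0803]
0.78 [286. 206.  51.  54.] [0.6238 0.2745] 43.5 35.9 11.0
0.27 [236.  91. 283. 143.] [0.6956 0.3186] 198.1 25.2 79.1
0.84 [0.6204 0.2725 0.0095]
[0.6152 0.2755 0.0804] (array([0.0012, 0.0028, 0.0854]), array([-0.    ,  0.0001,  0.0068]))
```

View pics/w10.png

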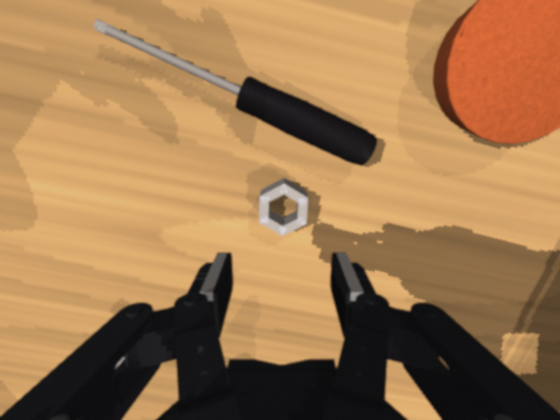

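Nut at (284,207), flats square to the fingers, driver clear above. Gripping.

```bash
python3 -m pendant '[[0.6,0.005,0.003,0.03,0,0,0],[0.6,0.005,0.003,0.06,0,0,0],[0.6,0.005,0.003,0.085,0,0,0],[0.6,0.005,0.003,0.085,0,0,0]]'|grep -E "pos|ft"
python3 -m pendant '[[0,0,0,0,0,0,0],[0,0,0,0,0,0,0],[0,0,0,0,0,0,0],[0,0,0,0,0,0,0]]' 70|grep -vE "rot|time"
python3 -m pendant '[[0,0,0,-0.03,0,0,0],[0,0,0,-0.08,0,0,0],[0,0,0,-0.13,0,0,0],[0,0,0,-0.155,0,0,0],[0,0,0,-0.155,0,0,0]]'|grep -E "pos|grip"
python3 -c "
from h import *
print(go([.58,-.072,.15],92),go([.58,-.072,.15],52))"
```

```text
position: [0.6195, 0.2739, -0.0064]
ft_force: [0.0, -0.6, -0.1]
position: [0.6212, 0.2746, -0.0031]
ft_force: [-0.1, -0.6, 5.9]
grip_width: 0.034
gripper_force: 70.6
position: [0.6211, 0.2746, 0.1524]
grip_width: 0.0342
gripper_force: 70.1
(array([-0.1147,  0.3297,  0.0019]), array([ 0.0027, -0.0035, -1.3887])) (array([-0.1147,  0.3297,  0.0019]), array([ 0.0013, -0.0039, -0.6905]))
```

```bash
python3 -m pendant '[[0,-0.02,0.06,0,0,0,-0.18],[0,-0.04,0.12,0,0,0,-0.36],[0,-0.06,0.18,0,0,0,-0.54],[0,-0.09,0.24,0,0,0,-0.72],[0,-0.115,0.3,0,0,0,-0.9]]'|grep -E "pos|grip"
python3 -c "
from h import *
print(go([.58,-.073,.15],92))"
```

```text
position: [0.5753, -0.0252, 0.1486]
grip_width: 0.0342
gripper_force: 70.2
(array([-0.0406,  0.0257, -0.0015]), array([-0.0032, -0.0001, -0.5005]))
```

```bash
python3 -m pendant '[[0,-0.04,0.026,0,0,0,-0.18],[0,-0.04,0.026,0,0,0,-0.36],[0,-0.04,0.026,0,0,0,-0.5],[0,-0.04,0.026,0,0,0,-0.5],[0,-0.04,0.026,0,0,0,-0.5]]'|grep -E "pos|grip"
python3 -c "
from h import *
print(go([.58,-.073,.04],92))
im=env.get_image('wrist')
for p in [(.5458,-.1265,.064),(.5458,-.0225,.064)]: print(proj(im,p))
cv2.imwrite('pics/w11.png',im['image'])"
```

```text
position: [0.5814, -0.0708, 0.1496]
grip_width: 0.0343
gripper_force: 70.2
(array([-0.0022, -0.0013,  0.1096]), array([-0.0014, -0.0006, -0.0086]))
[np.float64(240.29125605959553), np.float64(264.1929726716986)]
[np.float64(238.05997803154435), np.float64(146.20198330195376)]
```

```bash
python3 -m pendant '[[0,-0.002,-0.001,0.05,0,0,0],[0,-0.002,-0.001,0.09,0,0,0],[0,-0.002,-0.001,0.1,0,0,0],[0,-0.002,-0.001,0.11,0,0,0],[0,-0.002,-0.001,0.11,0,0,0]]'|grep -E "pos|grip|ft"
python3 -m pendant '[[0.6,0,0,0,0,0,0],[0.6,0,0,0,0,0,0],[0.6,0,0,0,0,0,0],[0.6,0,0,-0.05,0,0,0],[0.6,0,0,-0.11,0,0,0]]'|grep -E "pos|grip|ft"
python3 -m pendant '[[0.6,0.05,-0.03,-0.03,0,0,0],[0.6,0.1,-0.06,-0.03,0,0,0],[0.6,0.15,-0.09,-0.03,0,0,0],[0.6,0.2,-0.12,-0.03,0,0,0],[0.6,0.25,-0.13,-0.03,0,0,0]]'|grep pos
python3 - <<'E'
from h import *
im=env.get_image("wrist")
for n,z in [("nut1_c",.019),("block1_c",.02)]:
  for r in env.trace("wrist",n)[:4]: print(n,round(r["conf"],2),np.round(r["bbox"],0),*rect(im,r["mask"],z))
  for r in env.tip_of("wrist",n)[:4]: print(n,round(r["conf"],2),at(im,r["centre"],z/2))
im=env.get_image("top")
for r in env.trace("top","nut1_c")[:8]: print(round(r["conf"],2),np.round(r["bbox"],0),*rect(im,r["mask"],.055))
E
```

```text
position: [0.5812, -0.0731, 0.041]
ft_force: [0.6, -0.2, -0.6]
grip_width: 0.0339
gripper_force: 70.1
position: [0.5803, -0.073, 0.1512]
ft_force: [0.4, -0.7, 0.1]
grip_width: 0.0514
gripper_force: 0.0
position: [0.4421, 0.1745, 0.181]
nut1_c 0.57 [397. 386.  24.  36.] [ 0.6075 -0.1084] 61.1 27.5 -82.2
nut1_c 0.61 [ 0.6052 -0.1212  0.0095]
nut1_c 0.3 [0.432  0.2606 0.0095]
0.44 [283. 192.  18.  14.] [ 0.5823 -0.0706] 38.5 36.7 88.8
```

```bash
cat >> h.py <<'E'
def grey(im,p,r,z,lo=120):
    """rect of bright unsaturated pixels near world point p"""
    u,v=map(int,proj(im,p)); hsv=cv2.cvtColor(im["image"],cv2.COLOR_BGR2HSV)
    m=((hsv[...,1]<50)&(hsv[...,2]>lo)).astype(np.uint8); k=np.zeros_like(m); cv2.circle(k,(u,v),r,1,-1); m=m&k
    m=cv2.morphologyEx(m,cv2.MORPH_OPEN,np.ones((3,3)))
    return (u,v),int(m.sum()),(*rect(im,m>0,z),) if m.any() else None
E
python3 - <<'E'
from h import *
im=env.get_image("wrist")
print(grey(im,(.432,.261,.019),45,.019)); print(go([.432,.261,.07],76.7))
E
```

```text
((271, 94), 783, (array([0.434, 0.26 ]), 39.9, 35.6, 75.2))
(array([ 0.0892, -0.0098,  0.1104]), array([0.    , 0.0001, 0.2591]))
```

```bash
python3 -m pendant '[[0.6,0.04,-0.008,0.05,0,0,0.15],[0.6,0.088,-0.008,0.1,0,0,0.28],[0.6,0.088,-0.008,0.11,0,0,0.28],[0.6,0.088,-0.008,0.11,0,0,0.28]]'|grep pos
python3 - <<'E'
from h import *
im=env.get_image("wrist")
print(grey(im,(.434,.26,.019),45,.019))
for r in env.trace("wrist","nut1_c")[:2]: print(round(r["conf"],2),np.round(r["bbox"],0),*rect(im,r["mask"],.019))
for r in env.tip_of("wrist","nut1_c")[:2]: print(round(r["conf"],2),at(im,r["centre"],.0095))
print(env.observe()["position"],go([.433,.26,-.004],75.5))
E
```

```text
position: [0.433, 0.2603, 0.0694]
((283, 221), 1330, (array([0.4338, 0.2604]), 40.3, 35.1, 76.6))
[0.434  0.2601 0.0714] (array([-0.0005, -0.0011,  0.0754]), array([ 0.0014, -0.0008,  0.0005]))
```

```bash
python3 -m pendant '[[0.6,0,0,0.03,0,0,0],[0.6,0,0,0.055,0,0,0],[0.6,0,0,0.075,0,0,0],[0.6,0,0,0.075,0,0,0]]'|grep -E "pos|ft"
python3 -m pendant '[[0,0,0,0,0,0,0],[0,0,0,0,0,0,0],[0,0,0,0,0,0,0],[0,0,0,0,0,0,0]]' 70|grep -vE "rot|time"
python3 -m pendant '[[0,0,0,-0.03,0,0,0],[0,0,0,-0.08,0,0,0],[0,0,0,-0.13,0,0,0],[0,0,0,-0.155,0,0,0],[0,0,0,-0.155,0,0,0]]'|grep -E "pos|grip"
python3 -c "
from h import *
print(go([.515,-.075,.15],92))"
```

```text
position: [0.4333, 0.2602, -0.0046]
ft_force: [0.4, -0.4, -0.1]
position: [0.4341, 0.2608, -0.003]
ft_force: [-0.9, -2.7, 7.3]
grip_width: 0.0341
gripper_force: 70.5
position: [0.4339, 0.261, 0.1526]
grip_width: 0.0341
gripper_force: 70.2
(array([-0.3053,  0.1621,  0.0025]), array([ 0.0046, -0.0021, -0.2862]))
```

```bash
python3 -m pendant '[[0,-0.06,0.03,0,0,0,-0.1],[0,-0.11,0.06,0,0,0,-0.2],[0,-0.17,0.09,0,0,0,-0.286],[0,-0.22,0.12,0,0,0,-0.286],[0,-0.27,0.14,0,0,0,-0.286]]'|grep -E "pos|grip"
python3 -m pendant '[[0,-0.035,0.01,0,0,0,0],[0,-0.035,0.01,0,0,0,0],[0,-0.035,0.01,0,0,0,0]]'|grep -E "pos|grip"
python3 -c "
from h import *
print(go([.511,-.075,.04],92))"
```

```text
position: [0.5016, -0.0377, 0.1492]
grip_width: 0.0343
gripper_force: 70.2
position: [0.5122, -0.0695, 0.1495]
grip_width: 0.0343
gripper_force: 70.2
(array([-0.0056, -0.0011,  0.1095]), array([-0.0019, -0.001 , -0.0003]))
```

Then the block: hover near (0.457, 0.381) and measure it.

```bash
python3 -m pendant '[[0,-0.005,-0.001,0.05,0,0,0],[0,-0.005,-0.001,0.09,0,0,0],[0,-0.005,-0.001,0.1,0,0,0],[0,-0.005,-0.001,0.11,0,0,0],[0,-0.005,-0.001,0.11,0,0,0]]'|grep -E "pos|grip|ft"
python3 -m pendant '[[0.5,0,0,0,0,0,0],[0.5,0,0,0,0,0,0],[0.5,0,0,0,0,0,0],[0.5,0,0,-0.05,0,0,0],[0.5,0,0,-0.11,0,0,0]]'|grep -E "pos|grip|ft"
python3 -m pendant '[[0.6,0.06,-0.01,-0.03,0,0,0],[0.6,0.12,-0.02,-0.03,0,0,0],[0.6,0.18,-0.03,-0.03,0,0,0],[0.6,0.24,-0.04,-0.03,0,0,0],[0.6,0.3,-0.06,-0.03,0,0,0]]'|grep pos
python3 -m pendant '[[0.6,0.06,0,0,0,0,0],[0.6,0.09,0,0,0,0,0],[0.6,0.09,0,0,0,0,0]]'|grep pos
python3 - <<'E'
from h import *
im=env.get_image("wrist"); cv2.imwrite("pics/w12.png",im["image"])
for r in env.trace("wrist","block1_c")[:4]: print(round(r["conf"],2),np.round(r["bbox"],0),*rect(im,r["mask"],.016))
for r in env.tip_of("wrist","block1_c")[:4]: print(round(r["conf"],2),r["centre"],at(im,r["centre"],.016))
print(grey(im,(.457,.381,.016),70,.022,90))
im=env.get_image("top")
for n,z in [("nut1_c",.055),("strap1_c",.052)]:
  for r in env.trace("top",n)[:8]: print(n,round(r["conf"],2),np.round(r["bbox"],0),*rect(im,r["mask"],z))
E
```

```text
position: [0.5123, -0.0749, 0.0409]
ft_force: [0.6, -0.3, -0.3]
grip_width: 0.0338
gripper_force: 70.1
position: [0.5115, -0.075, 0.1513]
ft_force: [0.1, -0.2, 0.1]
grip_width: 0.0424
gripper_force: 0.0
position: [0.4414, 0.2238, 0.1807]
position: [0.4382, 0.3133, 0.1803]
0.74 [298. 121.  67.  59.] [0.4537 0.3793] 64.2 32.8 -33.5
0.96 [294.9, 122.1] [0.4493 0.3771 0.016 ]
((302, 118), 1872, (array([0.4531, 0.3783]), 60.8, 30.3, -31.6))
nut1_c 0.64 [283. 192.  18.  14.] [ 0.5824 -0.0706] 38.5 36.7 88.7
```

```bash
python3 -c "
from h import *
print(go([.452,.378,.085],147.5))"
python3 -m pendant '[[0.6,0.03,0.012,0.02,0,0,-0.18],[0.6,0.064,0.012,0.04,0,0,-0.36],[0.6,0.064,0.012,0.06,0,0,-0.54],[0.6,0.064,0.012,0.08,0,0,-0.72],[0.6,0.064,0.012,0.095,0,0,-0.9]]'|grep pos
python3 -m pendant '[[0.6,0,0,0,0,0,-0.074],[0.6,0,0,0,0,0,-0.074]]'|grep pos
python3 - <<'E'
from h import *
im=env.get_image("wrist"); cv2.imwrite("pics/w13.png",im["image"])
for r in env.trace("wrist","block1_c")[:4]: print(round(r["conf"],2),np.round(r["bbox"],0),*rect(im,r["mask"],.016))
for r in env.tip_of("wrist","block1_c")[:4]: print(round(r["conf"],2),r["centre"],at(im,r["centre"],.016))
print(grey(im,(.452,.378,.016),80,.022,90))
s=env.observe(); print(s["position"],go([.452,.378,-.004],147.5))
# brightness profile along block axis
d=np.array([np.cos(np.radians(-32.5)),np.sin(np.radians(-32.5)),0])
for t in range(-40,41,4):
    u,v=proj(im,np.array([.452,.378,.016])+d*t/1000); print(t,int(u),int(v),im["image"][int(v)-2:int(v)+3,int(u)-3:int(u)+4].mean((0,1)).astype(int))
E
```

```text
(array([0.0667, 0.0151, 0.0956]), array([ 0.0001,  0.0001, -0.9704]))
position: [0.4487, 0.3755, 0.0847]
position: [0.4489, 0.3756, 0.0855]
0.96 [288. 216.  39.  88.] [0.4549 0.3782] 73.0 32.7 -32.4
0.78 [288.5, 212.4] [0.4509 0.3799 0.016 ]
((287, 214), 2989, (array([0.4531, 0.3792]), 67.1, 30.3, -32.3))
[0.4488 0.3759 0.0857] (array([-0.0016,  0.0034,  0.0897]), array([0.0004, 0.0003, 0.0033]))
-40 287 164 [ 94 147 189]
-36 287 169 [ 92 143 185]
-32 287 174 [ 93 112 130]
-28 287 180 [157 165 173]
-24 287 185 [160 168 177]
-20 287 190 [150 158 166]
-16 287 195 [148 155 163]
-12 287 200 [121 127 134]
-8 287 205 [121 127 134]
-4 287 209 [161 169 179]
0 287 214 [161 169 179]
4 287 219 [154 162 171]
8 287 224 [147 154 162]
12 287 228 [125 131 138]
16 286 233 [90 94 99]
20 286 238 [160 167 176]
24 286 242 [162 170 179]
28 286 247 [161 169 178]
32 286 251 [161 169 178]
36 286 255 [161 169 179]
40 286 260 [105 144 179]
```

Dark risers at t≈−10 and +14 mm mean the tall end points towards (+x,−y). Aim 3 mm towards it.

```bash
python3 -m pendant '[[0.6,-0.005,0.0035,0.03,0,0,0],[0.6,-0.005,0.0035,0.06,0,0,0],[0.6,-0.005,0.0035,0.089,0,0,0],[0.6,-0.005,0.0035,0.089,0,0,0]]'|grep -E "pos|ft"
python3 -m pendant '[[0,0,0,0,0,0,0],[0,0,0,0,0,0,0],[0,0,0,0,0,0,0],[0,0,0,0,0,0,0]]' 90|grep -vE "rot|time"
python3 -m pendant '[[0,0,0,-0.03,0,0,0],[0,0,0,-0.08,0,0,0],[0,0,0,-0.13,0,0,0],[0,0,0,-0.155,0,0,0],[0,0,0,-0.155,0,0,0]]'|grep -E "pos|grip"
python3 -c "
from h import *
print(go([.54,-.28,.15],92))"
```

```text
position: [0.4538, 0.3759, -0.005]
ft_force: [0.3, 0.6, 0.9]
position: [0.4555, 0.377, -0.0017]
ft_force: [0.5, -0.4, 6.3]
grip_width: 0.0277
gripper_force: 89.7
position: [0.4551, 0.3768, 0.1535]
grip_width: 0.0281
gripper_force: 89.5
(array([-0.4219, -0.5105,  0.0025]), array([0.0045, 0.0002, 0.9738]))
```

```bash
python3 -m pendant '[[0,-0.04,-0.045,0,0,0,0.1],[0,-0.08,-0.09,0,0,0,0.2],[0,-0.12,-0.14,0,0,0,0.3],[0,-0.16,-0.19,0,0,0,0.4],[0,-0.2,-0.24,0,0,0,0.5]]'|grep -E "pos|grip"
python3 -c "
from h import *
print(go([.54,-.28,.15],92))"
```

```text
position: [0.4947, 0.0695, 0.1501]
grip_width: 0.0277
gripper_force: 89.7
(array([-0.3277, -0.1295, -0.0001]), array([-0.0022, -0.0008,  0.4706]))
```

```bash
python3 -m pendant '[[0,-0.055,-0.02,0,0,0,0.1],[0,-0.11,-0.04,0,0,0,0.2],[0,-0.165,-0.065,0,0,0,0.3],[0,-0.22,-0.09,0,0,0,0.4],[0,-0.275,-0.11,0,0,0,0.47]]'|grep -E "pos|grip"
python3 -m pendant '[[0,-0.045,0.004,0,0,0,0],[0,-0.045,0.004,0,0,0,0],[0,-0.045,0.004,0,0,0,0]]'|grep -E "pos|grip"
python3 - <<'E'
from h import *
print(go([.54,-.28,.042],92))
im=env.get_image("wrist"); cv2.imwrite("pics/w14.png",im["image"])
for n in ["bay_right","bay_middle"]:
  for r in env.tip_of("wrist",n)[:2]: print(n,round(r["conf"],2),at(im,r["centre"],.04))
g=cv2.cvtColor(im["image"],cv2.COLOR_BGR2GRAY)
for y in np.arange(-.215,-.24,-.0025):
    u,v=map(int,proj(im,(.50,y,.064))); print(round(y,4),u,v,g[v,u-4:u+5].mean())
E
```

```text
position: [0.5325, -0.2241, 0.1498]
grip_width: 0.0282
gripper_force: 89.7
position: [0.5385, -0.2663, 0.1501]
grip_width: 0.0282
gripper_force: 89.8
(array([-0.014 ,  0.0012,  0.108 ]), array([-0.002 , -0.002 ,  0.0037]))
bay_right 0.68 [ 0.4654 -0.2872  0.04  ]
bay_middle 0.62 [ 0.4637 -0.1865  0.04  ]
-0.215 235 141 200.55555555555554
-0.2175 235 144 200.33333333333334
-0.22 235 148 190.77777777777777
-0.2225 235 151 197.33333333333334
-0.225 235 154 197.0
-0.2275 235 157 171.66666666666666
-0.23 235 160 140.33333333333334
-0.2325 235 163 221.11111111111111
-0.235 235 167 192.77777777777777
-0.2375 235 170 149.0
```

```bash
python3 -m pendant '[[0,-0.016,0.001,0.03,0,0,0],[0,-0.016,0.001,0.06,0,0,0],[0,-0.016,0.001,0.09,0,0,0],[0,-0.016,0.001,0.109,0,0,0],[0,-0.016,0.001,0.109,0,0,0]]'|grep -E "pos|grip|ft"
python3 -m pendant '[[0.55,0,0,0,0,0,0],[0.55,0,0,0,0,0,0],[0.55,0,0,0,0,0,0],[0.55,0,0,-0.05,0,0,0],[0.55,0,0,-0.11,0,0,0]]'|grep -E "pos|grip|ft"
python3 -m pendant '[[0.5,0.03,-0.06,-0.05,0,0,0],[0.5,0.06,-0.12,-0.1,0,0,0],[0.5,0.09,-0.15,-0.15,0,0,0],[0.5,0.12,-0.15,-0.15,0,0,0],[0.5,0.12,-0.15,-0.15,0,0,0]]'|grep pos
python3 - <<'E'
from h import *
for c in ["wrist","top","side"]:
  im=env.get_image(c); cv2.imwrite(f"pics/{c}15.png",im["image"])
  for n,z in [("block1_c",.016),("block1_c",.056),("nut1_c",.05),("strap1_c",.046),("strap1_c",.006)]:
    for r in env.trace(c,n)[:4]: print(c,n,z,round(r["conf"],2),np.round(r["bbox"],0),*rect(im,r["mask"],z))
E
```

```text
position: [0.5402, -0.2818, 0.0414]
ft_force: [0.8, -0.3, -1.1]
grip_width: 0.0278
gripper_force: 89.8
position: [0.5403, -0.2829, 0.1533]
ft_force: [-0.2, -0.8, 0.4]
grip_width: 0.047
gripper_force: 0.0
position: [0.3853, -0.1673, 0.3057]
wrist block1_c 0.016 0.74 [382. 246.  29.  45.] [ 0.5566 -0.2999] 84.2 41.3 -82.4
wrist block1_c 0.056 0.74 [382. 246.  29.  45.] [ 0.5407 -0.2806] 76.6 37.5 -82.4
wrist nut1_c 0.05 0.87 [439.  98.  40.  34.] [ 0.5824 -0.0732] 47.8 38.7 24.5
top block1_c 0.016 0.62 [276. 214.  38. 110.] [ 0.5284 -0.026 ] 280.3 61.4 19.9
top block1_c 0.016 0.58 [194. 130.  37.  34.] [0.7537 0.1534] 104.0 96.7 -0.1
top block1_c 0.016 0.55 [372. 205.  26.  11.] [ 0.5482 -0.2875] 71.7 33.8 -86.0
top block1_c 0.056 0.62 [276. 214.  38. 110.] [ 0.5229 -0.0265] 268.5 58.8 19.9
top block1_c 0.056 0.58 [194. 130.  37.  34.] [0.7387 0.1454] 99.6 92.7 -0.1
top block1_c 0.056 0.55 [372. 205.  26.  11.] [ 0.5419 -0.277 ] 68.7 32.4 -86.0
top nut1_c 0.05 0.53 [282. 194.  15.  15.] [ 0.5834 -0.0696] 36.9 36.3 -1.2
top strap1_c 0.046 0.85 [330. 195.  34.  11.] [ 0.5745 -0.1752] 77.
[... 266 characters left out ...]
6 0.72 [287. 219.  18.  16.] [ 0.5207 -0.0743] 42.7 37.9 88.7
top strap1_c 0.006 0.3 [329. 220.  34.  16.] [ 0.5185 -0.1825] 79.9 30.1 -88.1
side block1_c 0.016 0.7 [295. 202. 128.  82.] [ 0.5669 -0.2797] 494.2 280.2 89.2
side block1_c 0.016 0.53 [316. 176.  14.  17.] [ 0.5802 -0.3759] 106.5 42.5 -66.9
side block1_c 0.056 0.7 [295. 202. 128.  82.] [ 0.5347 -0.2092] 460.6 261.2 89.2
side block1_c 0.056 0.53 [316. 176.  14.  17.] [ 0.5471 -0.2988] 99.2 39.6 -66.9
side nut1_c 0.05 0.62 [289. 218.  94.  16.] [ 0.5183 -0.0618] 234.9 58.9 21.8
side nut1_c 0.05 0.54 [268. 209.  20.  13.] [ 0.5844 -0.0777] 61.9 40.9 -61.6
side nut1_c 0.05 0.42 [295. 202. 130.  81.] [ 0.5413 -0.2148] 457.8 265.1 89.7
```

All five parts are in their bays (nuts 0.582/0.516 left, straps 0.574/0.513 middle, block 0.54 right); no second block in any view. Now the release pad, fingers shut.

```bash
python3 -c "
from h import *
im=env.get_image('top')
for n,z in [('release_top',.07),('handle',.072)]:
  for r in env.tip_of('top',n)[:2]: print(n,round(r['conf'],2),at(im,r['centre'],z))
im=env.get_image('wrist')
for n,z in [('release_top',.07),('handle',.072)]:
  for r in env.tip_of('wrist',n)[:2]: print(n,round(r['conf'],2),at(im,r['centre'],z))
print(go([.427,-.068,.10],92))"
python3 -m pendant '[[0,0.1,0.04,0.06,0,0,0],[0,0.1,0.04,0.12,0,0,0],[0,0.1,0.04,0.16,0,0,0],[0,0.1,0.04,0.2,0,0,0],[0,0.1,0.04,0.2,0,0,0]]' 60|grep -E "pos|grip_w"
python3 -c "
from h import *
print(go([.427,-.068,.065],92))"
```

```text
release_top 0.58 [ 0.4233 -0.0709  0.07  ]
handle 0.9 [ 0.4044 -0.1825  0.072 ]
handle 0.54 [ 0.5703 -0.067   0.072 ]
release_top 0.72 [ 0.4199 -0.0726  0.07  ]
handle 0.83 [ 0.4032 -0.1795  0.072 ]
(array([0.0994, 0.0447, 0.2024]), array([0.    , 0.    , 0.0038]))
position: [0.4207, -0.0666, 0.1004]
grip_width: 0.0002
(array([-0.0018,  0.0065,  0.0353]), array([-0.0066, -0.0033,  0.0045]))
```

```bash
python3 -m pendant '[[0,-0.003,0.004,0.02,0,0,0],[0,-0.003,0.004,0.032,0,0,0],[0,-0.003,0.004,0.037,0,0,0],[0,-0.003,0.004,0.042,0,0,0],[0,-0.003,0.004,0.042,0,0,0]]'|grep -E "pos|ft"
python3 -m pendant '[[0,0,0,0.003,0,0,0],[0,0,0,0.006,0,0,0],[0,0,0,0.008,0,0,0],[0,0,0,0.008,0,0,0]]'|grep -E "pos|ft"
```

```text
position: [0.4265, -0.0705, 0.0607]
ft_force: [-0.3, -0.4, -0.2]
position: [0.4266, -0.0705, 0.0525]
ft_force: [-0.6, 0.4, 5.6]
```

```bash
python3 -m pendant '[[0,0,0,0.002,0,0,0],[0,0,0,0.0035,0,0,0],[0,0,0,0.0035,0,0,0]]'|grep -E "pos|ft"
python3 -m pendant '[[0,0,0.004,0,0,0,0],[0,0,0.008,0,0,0,0],[0,0,0.012,0,0,0,0],[0,0,0.012,0,0,0,0]]'|grep -E "pos|ft"
```

```text
position: [0.4266, -0.0704, 0.049]
ft_force: [-0.7, 0.4, 6.3]
position: [0.4389, -0.0699, 0.0492]
ft_force: [0.9, 1.1, 6.7]
```

```bash
python3 -m pendant '[[0,0,0.004,0,0,0,0],[0,0,0.008,0,0,0,0],[0,0,0.012,0,0,0,0],[0,0,0.016,0,0,0,0],[0,0,0.02,0,0,0,0]]'|grep -E "pos|ft"
python3 - <<'E'
from h import *
im=env.get_image('top')
for n,z in [('release_top',.062),('handle',.072)]:
  for r in env.tip_of('top',n)[:2]: print(n,round(r['conf'],2),at(im,r['centre'],z))
E
```

```text
position: [0.4583, -0.0691, 0.0491]
ft_force: [-1.3, 0.5, 6.1]
handle 0.84 [ 0.4338 -0.1812  0.072 ]
```

The tray is moving home (handle from 0.404 to 0.434) with the pad held down.

```bash
python3 -m pendant '[[0,0,0.008,0,0,0,0],[0,0,0.018,0,0,0,0],[0,0,0.028,0,0,0,0],[0,0,0.038,0,0,0,0],[0,0,0.048,0,0,0,0]]'|grep -E "pos|ft"
python3 -m pendant '[[0,0,0.01,0,0,0,0],[0,0,0.02,0,0,0,0],[0,0,0.03,0,0,0,0],[0,0,0.04,0,0,0,0],[0,0,0.05,0,0,0,0]]'|grep -E "pos|ft"
python3 -m pendant '[[0,0,0.008,0,0,0,0],[0,0,0.015,0,0,0,0],[0,0,0.022,0,0,0,0],[0,0,0.028,0,0,0,0],[0,0,0.034,0,0,0,0]]'|grep -E "pos|ft"
python3 - <<'E'
from h import *
im=env.get_image('top')
for n,z in [('release_top',.062),('handle',.072)]:
  for r in env.tip_of('top',n)[:2]: print(n,round(r['conf'],2),at(im,r['centre'],z))
E
```

```text
position: [0.5062, -0.067, 0.049]
ft_force: [-2.7, 1.1, 6.4]
position: [0.5563, -0.065, 0.049]
ft_force: [-2.0, 1.3, 6.6]
position: [0.5902, -0.0636, 0.0491]
ft_force: [-1.4, 1.5, 6.6]
handle 0.88 [ 0.5633 -0.1682  0.072 ]
```

```bash
python3 -m pendant '[[0,0,0.004,0,0,0,0],[0,0,0.008,0,0,0,0],[0,0,0.012,0,0,0,0],[0,0,0.016,0,0,0,0],[0,0,0.02,0,0,0,0]]'|grep -E "pos|ft"
python3 -m pendant '[[0,0,0.003,0,0,0,0],[0,0,0.006,0,0,0,0],[0,0,0.008,0,0,0,0],[0,0,0.01,0,0,0,0],[0,0,0.012,0,0,0,0]]'|grep -E "pos|ft"
```

```text
position: [0.6102, -0.0628, 0.0491]
ft_force: [-2.3, 2.3, 6.8]
position: [0.6222, -0.0623, 0.0492]
ft_force: [-2.0, 1.9, 7.0]
```

```bash
python3 -m pendant '[[0,0,0.0015,0,0,0,0],[0,0,0.003,0,0,0,0],[0,0,0.0045,0,0,0,0],[0,0,0.006,0,0,0,0]]'|grep -E "pos|ft"
python3 -m pendant '[[0,0,0.001,0,0,0,0],[0,0,0.002,0,0,0,0],[0,0,0.003,0,0,0,0],[0,0,0.004,0,0,0,0]]'|grep -E "pos|ft"
```

```text
position: [0.6258, -0.0625, 0.0489]
ft_force: [-16.9, -1.0, 12.7]
position: [0.6257, -0.0624, 0.0489]
ft_force: [-37.3, -3.3, 23.8]
```

Home stop reached. Null the push force, lift straight off, and check.

```bash
python3 -m pendant '[[0,0,-0.003,0,0,0,0],[0,0,-0.005,-0.001,0,0,0],[0,0,-0.0055,-0.005,0,0,0],[0,0,-0.0055,-0.02,0,0,0],[0,0,-0.0055,-0.06,0,0,0]]'|grep -E "pos|ft"
python3 -m pendant '[[0,0,-0.05,-0.05,0,0,0],[0,0,-0.1,-0.1,0,0,0],[0,0,-0.15,-0.15,0,0,0],[0,0,-0.2,-0.17,0,0,0],[0,0,-0.2,-0.17,0,0,0]]'|grep -E "pos|ft"
python3 - <<'E'
from h import *
for c in ['top','wrist']:
  im=env.get_image(c); cv2.imwrite(f"pics/{c}20.png",im["image"])
  for n,z in [('release_top',.07),('handle',.072)]:
    for r in env.tip_of(c,n)[:2]: print(c,n,round(r['conf'],2),at(im,r['centre'],z))
print(env.observe()["time_s"])
E
```

```text
position: [0.6263, -0.0625, 0.1085]
ft_force: [0.2, -0.3, 0.8]
position: [0.4257, -0.0704, 0.2818]
ft_force: [-0.1, -0.2, 0.0]
top release_top 0.82 [ 0.6212 -0.0572  0.07  ]
top release_top 0.6 [0.6825 0.3055 0.07  ]
top handle 0.87 [ 0.5965 -0.1712  0.072 ]
wrist release_top 0.56 [ 0.6172 -0.0648  0.07  ]
wrist release_top 0.25 [ 0.6368 -0.0673  0.07  ]
wrist handle 0.71 [ 0.6009 -0.1741  0.072 ]
58.85
```

```bash
python3 -c "
from rig import env
print(env.close_job())"
```

```text
the job is handed in; nothing more can be done
None
```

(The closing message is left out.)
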